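# Run the rod stubs out of the offcut chute

## Robot

A 7-joint arm with a two-finger parallel gripper is mounted at the origin on the work surface. World frame = base frame: x ahead of the robot, y to its left, z up, the work surface at z = 0. Lengths are in mm, angles in rad, forces in N, time in s.
With the tool pointing down it reaches from about 350 to 900 mm from the base axis. Payload 8.1 kg.
Tool frame: the origin (TCP) lies midway between the tips of the shut fingers; the grasp point (between the pads) lies bot.pinch_z behind it (bot.pinch_z is the distance from the TCP to the grasp point, in mm); z points along the fingers, y is the line along which they close (so a half turn about z gives the same grasp; the last joint's range is limited). The gripper opens to 85 mm and grips with 20 to 120 N. Pads are 22 mm wide; open, the fingers measure 114 mm over their backs; the gripper's body (76 mm by 85 mm) begins 54 mm behind the grasp point. The pads swing forward as they close: fully open they stand 13 mm farther back than shut.
Start: joints at [-1.227, 0.434, 0.025, 1.573, -0.012, 1.134, -0.075], TCP at [270.079, 563.648, 231.323] pointing down, gripper open.
Joint ranges: [-2.62, 2.62], [-0.44, 2.09], [-1.27, 1.32], [0.08, 2.57], [-1.32, 4.46], [0.12, 2], [-2.74, 2.74]. Speed limits (rad/s): [2.22, 2.22, 3.01, 3.01, 3.14, 3.14, 3.14].

## Interface

Orientations are given as a unit quaternion [w, x, y, z].
In Python, from cell import bot gives the robot as it stands.
- The arm moves only by the tool arm_command, never from a script. Its arguments are lists of equal length, an entry for each row: "delta_pos": the shift along the tool's x, y, z in mm, a list of three; "dr": the turn, a rotation vector about the tool's x, y, z in degrees, a list of three; "claw": the closure, from 0 (fully open) to 1 (shut). A call has 1 to 12 rows; each row is the pose to reach, as a shift and turn from the pose commanded when the call began, along the tool's axes at that moment; what a row does not reach only later rows make up. A row lasts 1/12 s, in which the tool goes at most 41.7 mm and 7.16 degrees, less where a joint would pass 70% of its speed; a pose out of reach is approached as far as the arm can. A call with a gripper value outside its range is refused whole. The fingers move at their own pace and stop on an object; the grip force is fixed at half the most. Time passes only in rows, so rows that repeat a pose let the fingers close. It gives the time, the measured TCP pose, the force, the opening and the grip force at its end, in the units of the state.
- bot.read_state(): the state, without advancing time (a new reading comes with each control period).
- bot.camera(name): name is "scene" or "top" or "wrist"; returns a dict with "pixels" (384x512x3 uint8, blue, green, red), "z_map" (384x512 float32, mm along the optical axis (not along the pixel's ray), 0 where there is no reading), "fov_y" (degrees; the focal length in pixels is half the picture's height over the tangent of half this angle, whatever the lens; pixels are square), "cx", "cy" (the principal point, pixels), "dist" ([k1, k2, p1, p2, k3] as OpenCV has them; the pictures are not rectified), "world_from_camera" (4x4, takes a point from camera to world coordinates). Camera axes: x right, y down, z forward; pixel columns grow to the right and rows downward; lengths in mm; the calibration is good to about 2 mm. A picture is of the moment at which its call begins.
- bot.job_done(): hands the job in; it is judged then, once.
The state is a dict: "time": time; "joint_pos": joint angles; "joint_vel": joint speeds; "effort": joint torques, N m; "tool_pos": TCP position; "orientation": TCP orientation; "ft_force": force on the tool from outside, world axes, zero at the start; "wrist_torque": the same for the moment, N m; "width": finger opening in mm; "gripper_force": force on a finger pad.
Only numpy, scipy, OpenCV 4.12 (cv2) and the standard library are available. Lean on these libraries where they do the work, as an engineer would, in place of code of your own. Each camera call takes 0.05 s, during which the arm holds its last target. There are 200 camera calls.

## Task

Push the tin catch drawer under the offcut chute fully home until its catch snaps in, with the gate still shut. Then take the gate's knob and pull the spring-loaded gate straight up until the top edge of its dark crossbar is level with the brass clip on the gauge stick, so that the three rod stubs run down into the drawer while the thick billet stays in the chute. Finish still holding the knob with the gate kept at the clip and the drawer home, and leave the other things on the bench where they lie.

Things in the scene. Friction and masses are not known exactly. Their poses are not given: they have to be found in the camera images.
- station: Fixed teak offcut chute, turned up to 0.3 rad: carcass 168 mm wide, deck 82 mm up, front 123 mm before the gate; open throat box from 78 mm before the gate up to it, 148 mm high; behind the gate a chute 66 mm wide inside climbs at 28 degrees to 240 mm high, 205 mm back. Origin on the bench under the gate's middle; +x points back up the chute, +y to the gauge stick, z up.
- tray (a joint): How far the catch drawer stands out, m: 0 = home, up to 0.09. It opens towards the station's -x. It runs easily (about 1 N plus damping) until about 12 mm from home, where a sprung roller catch resists with up to about 9 N; from 3 mm on the catch pulls it home and keeps it there.
- tray_face (a point): Centre of the drawer's flat dark wooden front face (168 mm wide, 61 mm high, lower edge 9 mm above the bench, 40 mm at this point). Moves with the drawer; 140 mm in front of the gate (station x -0.140) when home. A turned wooden knob 24 mm across stands 25 mm out of the middle of the face.
- tray_floor (a point): Centre of the inner floor of the tin drawer, 14 mm above the bench; inside it is 123 mm (x) by 126 mm (y) by 46 mm deep. Axes as the station's.
- gate (a joint): How far the gate is pulled up, m: 0 = shut, end stop at 0.075. It slides straight up. A spring and its weight draw it shut: about 7 N at 0, growing 120 N per m (about 11 to 12 N at the clip). It snaps shut when let go. The stubs pass from about 0.028 on; the billet would get out from about 0.058.
- gate_knob (a point): Middle of the turned pale wooden knob on top of the gate: head 34 mm across, from 11 mm below to 13 mm above this point, on a neck 18 mm across going 20 mm further down to the crossbar; 206 mm above the bench with the gate shut. Moves with the gate.
- gate_index (a point): Middle of the top edge of the gate's dark wooden crossbar (160 mm along y, 18 mm thick, 16 mm high), 31 mm below gate_knob, 175 mm above the bench with the gate shut. Moves with the gate.
- mark: Brass clip, a band 6 mm high with a screw head, round the teak gauge stick (26 x 10 mm, 91 mm to the +y side of the gate's middle, top 235 mm up). Origin at its mid-height, 32 to 42 mm above the shut crossbar's top edge; fixed, set anew each day. The gate is at the mark when gate_index is level with this origin. Axes as the station's.
- stub1_center (a point): Centre of rod stub 1 (against the gate), a pale softwood cylinder 22 mm in diameter, 56 mm long, 14 g; lies across the chute behind the gate at the start.
- stub2_center (a point): Centre of rod stub 2 (the middle one), a pale softwood cylinder 22 mm in diameter, 56 mm long, 14 g; lies across the chute behind the gate at the start.
- stub3_center (a point): Centre of rod stub 3 (the last one), a pale softwood cylinder 22 mm in diameter, 56 mm long, 14 g; lies across the chute behind the gate at the start.
- billet_center (a point): Centre of the thick pale billet, a cylinder 52 mm in diameter, 56 mm long, lying across the chute behind the stubs.
- cork_block: Cork sanding block 100 x 60 x 35 mm lying on the bench; origin under its middle. Leave alone.
- river_stone: Grey river stone burnisher, flat and round, 68 mm across, 28 mm high; origin under its middle. Leave alone.
- fish1: Sawn softwood fish lying flat, 115 x 44 x 18 mm; origin under its middle. Leave alone.
- fish2: Sawn softwood fish lying flat, 100 x 40 x 18 mm; origin under its middle. Leave alone.
- fish3: Sawn softwood fish lying flat, 125 x 48 x 18 mm; origin under its middle. Leave alone.
- buffalo_leg: Carved fig wood buffalo leg lying down, 165 mm long, 40 mm thick; origin on the bench near its middle. Leave alone.
- brush: Bench brush with a wooden handle, 190 mm long, lying on the bench; origin under it. Leave alone.

How it is judged:
By the outcome, as a careful person would: the job done as asked, in the order asked, and still so for the second after the job is handed in, while the arm keeps its last pose, push and grip.
It also fails if it takes over 48 s, if anything falls off the work surface, if the arm or the gripper's body presses on something with over 40 N, if the wrist force passes 120 N, or if a joint passes its speed limit or range.

## Working session

There is one attempt and no reset: what is moved stays moved. The work goes in short steps, Python scripts to look and compute and a tool call to move; the robot and the scene stay as the last step left them, time stands still between calls to the robot, and variables do not carry over. Pictures are saved under pics/ and viewed, at most 10 in all, crops included, and the job is handed in when it is done.

Besides the shell and the picture viewer there is one more tool, called after ">>>" as a command line: name --argument value ..., lists and objects as JSON in quotes. arm_command: Moves the arm, as the interface text tells. Its arguments: {"type":"object","properties":{"delta_pos":{"type":"array"},"dr":{"type":"array"},"claw":{"type":"array"}},"required":["delta_pos","dr","claw"]}

```bash
mkdir -p pics; cat > h.py <<'E'
import numpy as np, cv2
from cell import bot
def K(c):
    f=c["pixels"].shape[0]/2/np.tan(np.radians(c["fov_y"])/2)
    return np.array([[f,0,c["cx"]],[0,f,c["cy"]],[0,0,1.]])
def cloud(c):
    h,w=c["z_map"].shape
    u,v=np.meshgrid(np.arange(w),np.arange(h))
    p=cv2.undistortPoints(np.stack([u,v],-1).reshape(-1,1,2).astype(np.float64),K(c),np.array(c["dist"],float)).reshape(h,w,2)
    z=c["z_map"].astype(float)
    P=np.dstack([p[...,0]*z,p[...,1]*z,z])
    T=np.array(c["world_from_camera"]); return P@T[:3,:3].T+T[:3,3]
E
python3 - <<'E'
from h import *
ims=[]
for n in("scene","top"):
    c=bot.camera(n); np.save(n+".npy",c,allow_pickle=True); cv2.imwrite(f"pics/{n}.png",c["pixels"])
s=bot.read_state();print({k:np.round(v,3) for k,v in s.items()},bot.pinch_z)
E
```

```text
{'time': np.float64(0.1), 'joint_pos': array([-1.227,  0.435,  0.025,  1.574, -0.012,  1.134, -0.075]), 'joint_vel': array([-0.002, -0.001,  0.   , -0.002, -0.   , -0.   ,  0.   ]), 'effort': array([ 4.0000e-03, -6.7175e+01,  1.0280e+00, -3.1690e+01,  1.6000e-02,
        7.0000e-03,  0.0000e+00]), 'tool_pos': array([269.927, 563.208, 230.613]), 'orientation': array([-0.   ,  0.222,  0.975, -0.001]), 'ft_force': array([-1.187,  0.277, -0.51 ]), 'wrist_torque': array([-0.016, -0.005,  0.068]), 'gripper_force': np.float64(0.0), 'width': np.float64(85.437)} 18.700000000000003
```

View pics/scene.png

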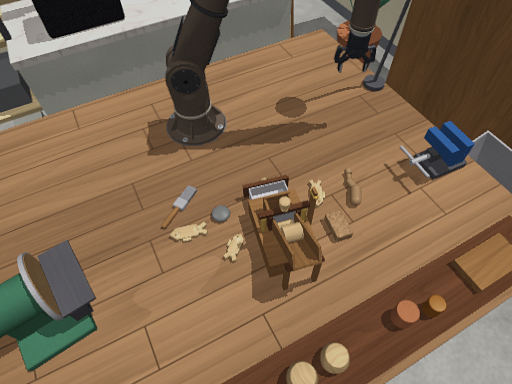

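View pics/top.png

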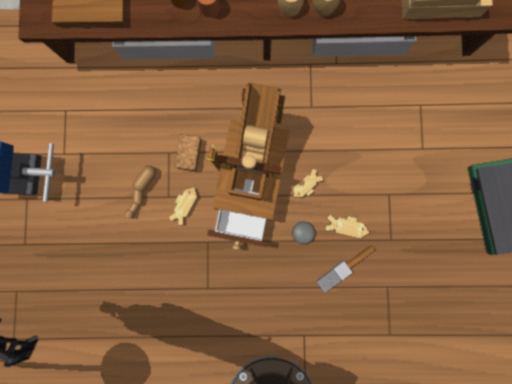

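The scene shows the station at about (285,225) with the drawer open towards the robot. The top view has the gate knob at about (249,160), the drawer face at about (241,240) and the gauge stick at about (211,153). Next I'll measure from the depth.

```bash
python3 - <<'E'
from h import *
t=np.load("top.npy",allow_pickle=True).item(); s=np.load("scene.npy",allow_pickle=True).item()
W=cloud(t); S=cloud(s)
for n,u,v in[("knob",249,160),("knob",247,162),("face",228,239),("face",265,244),("draw",241,226),("handle",237,246),("stick",211,153),("deckL",216,205),("deckR",273,215),("roof",262,90)]: print(n,u,v,W[v,u].round())
for n,u,v in[("knob",285,202),("bar",285,211),("bar",262,216),("bar",305,208),("stick",311,192),("face",265,182),("handle",264,180)]: print("S",n,u,v,S[v,u].round())
a=cv2.resize(t["pixels"][75:255,180:300],None,fx=3.3,fy=3.3,interpolation=2)
b=cv2.resize(s["pixels"][165:290,235:345],None,fx=3.3,fy=3.3,interpolation=2)
h=max(a.shape[0],b.shape[0]); o=np.zeros((h,a.shape[1]+b.shape[1],3),np.uint8);o[:a.shape[0],:a.shape[1]]=a;o[:b.shape[0],a.shape[1]:]=b
print(o.shape);cv2.imwrite("pics/crop.png",o)
# high z region points
for C,nm in((W,"top"),(S,"scene")):
    for lo,hi in((60,78),(76,88),(168,180),(200,216),(205,226),(226,245)):
        m=(C[...,2]>lo)&(C[...,2]<hi)&(C[...,0]>300)&(C[...,0]<750)&(np.abs(C[...,1]-100)<250)
        if m.sum()>3: P=C[m]; print(nm,lo,hi,m.sum(),P.mean(0).round(),P.min(0).round(),P.max(0).round())
E
```

```text
knob 249 160 [651.  47. 219.]
knob 247 162 [646.  52. 218.]
face 228 239 [461. 112.  71.]
face 265 244 [446.  11.  68.]
draw 241 226 [496.  80.  12.]
handle 237 246 [440.  89.  50.]
stick 211 153 [666. 136. 232.]
deckL 216 205 [ 486.   13. 1073.]
deckR 273 215 [525. -12.  81.]
roof 262 90 [835.  14. 185.]
S knob 285 202 [656.  48. 219.]
S bar 285 211 [660.  48. 177.]
S bar 262 216 [642. -20. 175.]
S bar 305 208 [672. 113. 162.]
S stick 311 192 [661. 135. 217.]
S face 265 182 [468.  85.  75.]
S handle 264 180 [455.  88.  69.]
(594, 759, 3)
top 60 78 472 [491.  83.  70.] [438. -51.  60.] [747. 170.  78.]
top 76 88 2570 [617.  47.  82.] [514. -57.  76.] [750. 155.  88.]
top 168 180 736 [682.  43. 175.] [625. -31. 168.] [750. 142. 180.]
top 200 216 56 [647.  54. 213.] [633.  33. 201.] [680. 143. 216.]
top 205 226 206 [652.  67. 218.] [633.  33. 207.] [688. 147. 225.]
top 226 245 55 [667. 136. 234.] [655. 131. 226.] [680. 143. 237.]
scene 60 78 321 [507.  67.  69.] [441. -55.  60.] [745. 172.  78.]
scene 76 88 1007 [644.  14.  83.] [475. -55.  76.] [750. 156.  88.]
scene 168 180 531 [686.  43. 175.] [628. -30. 168.] [750. 141. 180.]
scene 200 216 62 [662.  60. 210.] [638. -12. 200.] [750. 144. 216.]
scene 205 226 146 [660.  73. 217.] [638.  33. 205.] [690. 144. 226.]
scene 226 245 36 [671. 138. 233.] [655. 131. 226.] [682. 145. 238.]
```

View pics/crop.png

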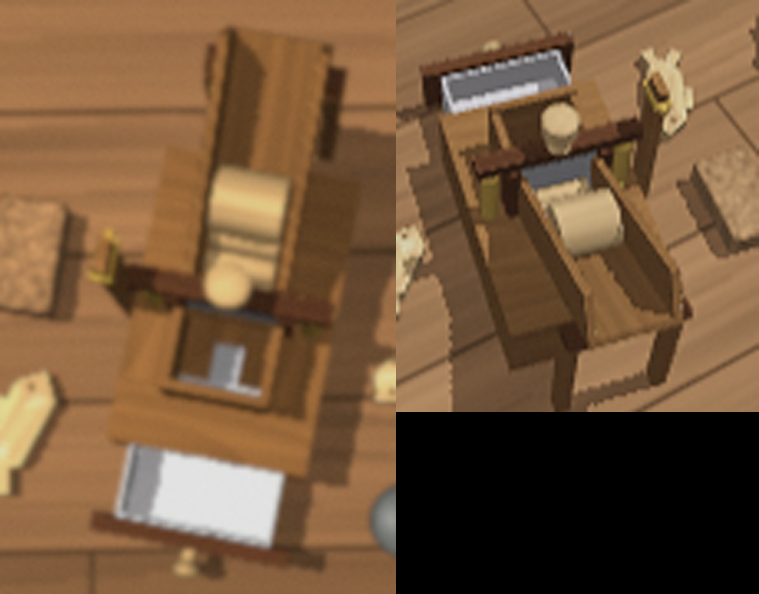

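The crop shows the knob on the gate (left panel, 228,288), the brass clip near the top of the gauge stick, and the drawer about 55 mm out. I'll fit the station pose.

```bash
cat > fit.py <<'E'
from h import *
def sel(C,lo,hi,x0,x1,y0,y1):
    return C[(C[...,2]>lo)&(C[...,2]<hi)&(C[...,0]>x0)&(C[...,0]<x1)&(C[...,1]>y0)&(C[...,1]<y1)]
E
python3 - <<'E'
from fit import *
for n in("top","scene"):
    c=np.load(n+".npy",allow_pickle=True).item(); C=cloud(c)
    P=sel(C,170,179,625,690,-60,125); 
    # crossbar only: along line near gate
    P=P[np.abs(P[:,0]-650-(P[:,1]-48)*0.17)<14]
    vx,vy,x,y=cv2.fitLine(P[:,:2].astype(np.float32),cv2.DIST_HUBER,0,.01,.01).ravel(); print(n,"bar yaw",-np.arctan(vx/vy),x,y,len(P),P[:,1].min(),P[:,1].max(),np.median(P[:,2]))
    P=sel(C,62,76,430,485,-60,180)
    vx,vy,x,y=cv2.fitLine(P[:,:2].astype(np.float32),cv2.DIST_HUBER,0,.01,.01).ravel(); print(n,"face yaw",-np.arctan(vx/vy),x,y,len(P),P[:,1].min(),P[:,1].max(),np.median(P[:,2]))
    P=sel(C,212,226,620,690,20,75); print("knob",P.mean(0),P.min(0),P.max(0),len(P),(P.min(0)+P.max(0))/2)
    P=sel(C,226,245,640,700,115,160); print("stick top",np.median(P,0),P.min(0),P.max(0))
    hsv=cv2.cvtColor(c["pixels"],cv2.COLOR_BGR2HSV)
    m=(np.abs(C[...,0]-668)<35)&(np.abs(C[...,1]-137)<25)&(C[...,2]>150)
    for v,u in np.argwhere(m)[::1 if n=="scene" else 3]: print(u,v,C[v,u].round(),hsv[v,u],end=";")
    print()
E
```

```text
top bar yaw -0.21193844 648.4477 47.278236 363 -31.104876899505662 124.5808707342369 174.903924125946
top face yaw -0.20592232 461.61597 86.260254 343 5.468697928997902 170.45914944774688 69.670534538786
knob [648.39872406  47.77456917 217.34145304] [632.69719461  32.79538139 212.30078619] [664.07472187  63.98712384 223.04890139] 151 [648.38595824  48.39125261 217.67484379]
stick top [667.92663491 135.47904721 234.307637  ] [654.59002757 130.53442501 226.22279193] [680.17668569 142.71529645 237.08060719]
212 145 [688. 135. 220.] [ 19 162 197];213 146 [686. 133. 218.] [ 20 164 193];211 147 [680. 135. 235.] [ 16 159 167];214 147 [683. 130. 221.] [ 20 161 173];212 148 [677. 133. 235.] [ 16 159 151];215 148 [681. 128. 220.] [ 19 156 170];210 149 [675. 138. 234.] [ 15 160 156];213 149 [675. 131. 234.] [ 16 167 113];216 149 [680. 126. 213.] [ 16 142 158];211 150 [673. 135. 234.] [ 14 160 151];214 150 [676. 130. 222.] [ 19 172 111];210 151 [670. 138. 235.] [ 14 155 155];213 151 [671. 131. 232.] [ 18 173 106];209 152 [668. 140. 233.] [ 15 159 154];212 152 [668. 133. 235.] [ 15 165 130];215 1
[... 8861 characters left out ...]
8 207 [674. 123. 163.] [ 14 150  56];309 207 [675. 125. 163.] [ 13 149  65];310 207 [671. 133. 151.] [ 13 143  73];311 207 [676. 133. 158.] [ 15 150  73];312 207 [680. 133. 163.] [ 15 145  79];313 207 [682. 135. 165.] [ 13 154  76];314 207 [683. 138. 164.] [ 14 146  84];305 208 [672. 113. 162.] [ 20 161 114];306 208 [673. 117. 160.] [ 20 161 109];307 208 [673. 120. 158.] [ 14 124 130];311 208 [677. 133. 154.] [ 15 146  75];312 208 [680. 134. 158.] [ 14 141  76];313 208 [681. 137. 156.] [ 14 151  76];314 208 [683. 140. 156.] [ 14 139  92];311 209 [679. 132. 152.] [ 15 152  79];312 209 [683. 132. 157.] [ 16 146  77];313 209 [683. 137. 153.] [ 14 150  75];305 210 [674. 113. 153.] [ 21 157 114];
```

>>> arm_command --delta_pos '[[-313,-361,31],[-313,-361,31],[-313,-361,31],[-313,-361,31],[-313,-361,31],[-313,-361,31],[-313,-361,31],[-313,-361,31],[-313,-361,31],[-313,-361,31],[-313,-361,31],[-313,-361,31]]' --dr '[[0,0,-13.8],[0,0,-13.8],[0,0,-13.8],[0,0,-13.8],[0,0,-13.8],[0,0,-13.8],[0,0,-13.8],[0,0,-13.8],[0,0,-13.8],[0,0,-13.8],[0,0,-13.8],[0,0,-13.8]]' --claw '[1,1,1,1,1,1,1,1,1,1,1,1]'

```text
time: 1.1
tool_pos: [396.5, 97.9, 200.0]
orientation: [-0.0, 0.105, 0.994, -0.001]
ft_force: [-0.4, 0.0, -0.2]
width: -0.1
gripper_force: 0.0
```

```bash
python3 - <<'E'
from h import *
c=bot.camera("wrist"); np.save("w1.npy",c,allow_pickle=True); cv2.imwrite("pics/w1.png",c["pixels"])
s=bot.read_state();print(s["tool_pos"],s["orientation"]);print(np.array(c["world_from_camera"]).round(2))
E
```

```text
[397.09064759  95.83924393 199.93859763] [-2.04892165e-05  1.06422530e-01  9.94320458e-01 -1.03535097e-03]
[[ 2.1000e-01  9.3000e-01  3.1000e-01  3.1535e+02]
 [ 9.8000e-01 -2.0000e-01 -7.0000e-02  1.1486e+02]
 [-0.0000e+00  3.2000e-01 -9.5000e-01  3.4180e+02]
 [ 0.0000e+00  0.0000e+00  0.0000e+00  1.0000e+00]]
```

View pics/w1.png

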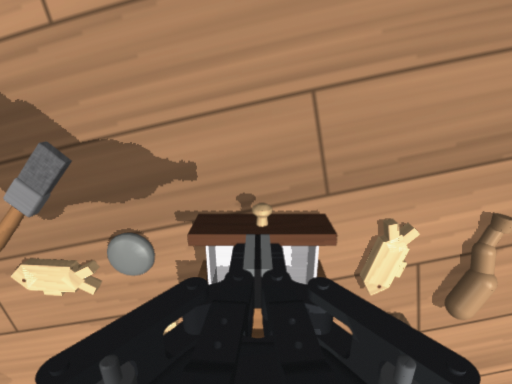

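The wrist view shows the drawer's dark face at the middle, with its knob at about (262,213), and the shut fingers just in front of it.

```bash
python3 - <<'E'
from h import *
c=np.load("w1.npy",allow_pickle=True).item(); C=cloud(c)
hsv=cv2.cvtColor(c["pixels"],cv2.COLOR_BGR2HSV)
P=C[205:228,250:275].reshape(-1,3); P=P[(P[:,2]>30)&(P[:,2]<56)]; print("handle",P.mean(0),P.min(0),P.max(0))
F=C[218:245,190:335].reshape(-1,3);F=F[(F[:,2]>66)&(F[:,2]<74)]
vx,vy,x,y=cv2.fitLine(F[:,:2].astype(np.float32),2,0,.01,.01).ravel();print("face",-np.arctan(vx/vy),F.min(0),F.max(0),F.mean(0))
s=bot.read_state();print(s["time"],s["tool_pos"],s["joint_vel"].round(3) if hasattr(s["joint_vel"],"round") else s["joint_vel"])
E
```

```text
handle [442.24704526  93.04133047  46.31605493] [427.15371603  76.66787718  30.14302587] [455.70750054 106.73279128  54.10049801]
face -0.20966013 [435.75238368   9.03798416  66.10132399] [482.37120928 168.98654047  70.70599498] [458.48076166  90.41109063  68.67245992]
1.15 [397.09064759  95.83924393 199.93859763] [-0.053  0.006 -0.063 -0.016 -0.005  0.008 -0.14 ]
```

>>> arm_command --delta_pos '[[0,0,40],[0,0,40],[0,0,40]]' --dr '[[0,0,0],[0,0,0],[0,0,0]]' --claw '[1,1,1]'

```text
time: 1.4
tool_pos: [394.8, 102.3, 159.4]
orientation: [-0.002, 0.103, 0.995, -0.001]
ft_force: [0.1, -0.2, 0.1]
width: 0.2
gripper_force: 0.0
```

>>> arm_command --delta_pos '[[0,0,35],[0,0,70],[0,0,105],[0,0,136],[0,0,136],[-10,0,136],[-20,0,136],[-30,0,136],[-38,0,136],[-46,0,136],[-54,0,136],[-60,0,136]]' --dr '[[0,0,0],[0,0,0],[0,0,0],[0,0,0],[0,0,0],[0,0,0],[0,0,0],[0,0,0],[0,0,0],[0,0,0],[0,0,0],[0,0,0]]' --claw '[1,1,1,1,1,1,1,1,1,1,1,1]'

```text
time: 2.4
tool_pos: [456.6, 90.4, 25.0]
orientation: [0.001, 0.103, 0.995, 0.0]
ft_force: [-1.7, 0.2, 1.8]
width: 0.1
gripper_force: 0.7
```

>>> arm_command --delta_pos '[[-4,0,0],[-8,0,0],[-11,0,0],[-14,0,0],[-17,0,0],[-19,0,0],[-21,0,0],[-21,0,0]]' --dr '[[0,0,0],[0,0,0],[0,0,0],[0,0,0],[0,0,0],[0,0,0],[0,0,0],[0,0,0]]' --claw '[1,1,1,1,1,1,1,1]'

```text
time: 3.07
tool_pos: [476.4, 86.1, 24.3]
orientation: [0.0, 0.103, 0.995, 0.0]
ft_force: [0.5, 0.3, 0.3]
width: 0.5
gripper_force: 0.0
```

>>> arm_command --delta_pos '[[-1,0,0],[-2,0,0],[-3,0,0],[-4,0,0],[-4,0,0],[-4,0,0]]' --dr '[[0,0,0],[0,0,0],[0,0,0],[0,0,0],[0,0,0],[0,0,0]]' --claw '[1,1,1,1,1,1]'

```text
time: 3.57
tool_pos: [477.3, 85.8, 24.0]
orientation: [-0.002, 0.102, 0.995, -0.0]
ft_force: [-8.4, 3.3, 5.7]
width: 0.3
gripper_force: 4.2
```

```bash
python3 - <<'E'
from fit import *
t=bot.camera("top"); np.save("t2.npy",t,allow_pickle=True); C=cloud(t)
P=sel(C,60,76,470,540,-60,180)
yaw=-.208; x=np.array([np.cos(yaw),np.sin(yaw)]); d=(P[:,:2]-[650.5,49])@x
print(np.histogram(d,bins=np.arange(-180,-100,4)))
s=bot.read_state();print(s["ft_force"],s["tool_pos"])
E
```

```text
(array([ 0,  0,  0,  0,  0,  0,  0,  0,  0,  3, 30, 27, 30, 23,  5,  0,  0,
        0,  0]), array([-180, -176, -172, -168, -164, -160, -156, -152, -148, -144, -140,
       -136, -132, -128, -124, -120, -116, -112, -108, -104]))
[-7.96355095  2.75657282  6.5512081 ] [477.25067143  85.81979003  24.036494  ]
```

The drawer is home: its face is at station x −140 and the stop resists. Next I back off, rise, and tilt for a side view of the clip.

>>> arm_command --delta_pos '[[25,0,0],[30,0,-30],[30,0,-70],[30,0,-110],[30,0,-150],[20,0,-190],[0,0,-230],[-20,0,-260],[-45,0,-276],[-63,0,-276],[-63,0,-276],[-63,0,-276]]' --dr '[[0,0,0],[0,0,0],[0,0,0],[0,-5,0],[0,-10,0],[0,-15,0],[0,-20,0],[0,-26,0],[0,-33,0],[0,-40,0],[0,-40,0],[0,-40,0]]' --claw '[1,1,1,1,1,1,1,1,0.6,0.4,0,0]'

```text
time: 4.62
tool_pos: [540.5, 72.6, 299.6]
orientation: [0.341, 0.096, 0.935, -0.035]
ft_force: [-1.0, -0.2, -1.1]
width: 48.2
gripper_force: 0.0
```

>>> arm_command --delta_pos '[[0,0,0],[0,0,0],[0,0,0],[0,0,0]]' --dr '[[0,0,0],[0,0,0],[0,0,0],[0,0,0]]' --claw '[0,0,0,0]'

```text
time: 4.95
tool_pos: [541.5, 72.5, 300.6]
orientation: [0.34, 0.097, 0.935, -0.035]
ft_force: [1.0, 0.7, -0.0]
width: 85.2
gripper_force: 0.0
```

```bash
python3 - <<'E'
from h import *
c=bot.camera("wrist"); np.save("w2.npy",c,allow_pickle=True); cv2.imwrite("pics/w2.png",c["pixels"])
s=bot.read_state();print(s["tool_pos"],s["orientation"],c["fov_y"])
E
```

```text
[541.466545    72.48953834 300.53397618] [ 0.34009924  0.09695937  0.93471799 -0.03512346] 70.00606547992479
```

View pics/w2.png

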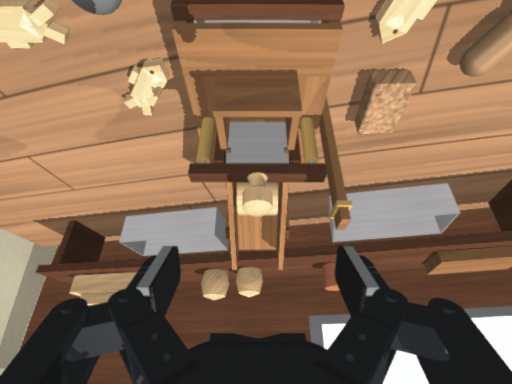

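The tilted view is upside down: the gate knob is at (258,180), the brass clip at (342,206), the stick's top at (342,225) and the crossbar along row 172. I'll zoom in on the clip.

```bash
cat >> h.py <<'E'
yaw=-.208; O=np.array([650.5,49,0.]); R=np.array([[np.cos(yaw),-np.sin(yaw),0],[np.sin(yaw),np.cos(yaw),0],[0,0,1]])
def ray(c,u,v,xs):  # station coords where pixel ray meets station plane x=xs
    p=cv2.undistortPoints(np.array([[[u,v]]],float),K(c),np.array(c["dist"],float))[0,0]
    T=np.array(c["world_from_camera"]); o=R.T@(T[:3,3]-O); d=R.T@(T[:3,:3]@np.array([p[0],p[1],1]))
    return o+d*(xs-o[0])/d[0]
E
python3 - <<'E'
from h import *
c=np.load("w2.npy",allow_pickle=True).item()
cv2.imwrite("pics/clip.png",cv2.resize(c["pixels"][155:235,300:370],None,fx=7.5,fy=7.5,interpolation=0))
hsv=cv2.cvtColor(c["pixels"],cv2.COLOR_BGR2HSV)
for v in range(190,232): print(v,[tuple(hsv[v,u]) for u in(338,341,344)], ray(c,341,v,-13).round(1), (R.T@(cloud(c)[v,341]-O)).round(1))
for v in range(160,186): print(v,hsv[v,300],hsv[v,218],ray(c,300,v,-9).round(1))
E
```

```text
190 [(np.uint8(14), np.uint8(131), np.uint8(115)), (np.uint8(14), np.uint8(132), np.uint8(114)), (np.uint8(14), np.uint8(132), np.uint8(114))] [-13.   92.  197.1] [-15.9  91.  199. ]
191 [(np.uint8(14), np.uint8(133), np.uint8(115)), (np.uint8(14), np.uint8(131), np.uint8(115)), (np.uint8(14), np.uint8(131), np.uint8(115))] [-13.   91.8 198.4] [-14.1  91.4 199.1]
192 [(np.uint8(14), np.uint8(132), np.uint8(114)), (np.uint8(14), np.uint8(132), np.uint8(114)), (np.uint8(14), np.uint8(132), np.uint8(116))] [-13.   91.6 199.7] [-16.   90.5 201.6]
193 [(np.uint8(14), np.uint8(132), np.uint8(114)), (np.uint8(14), np.uint8(133), np.uint8(115)), (np.uint8(14), np.uint8(130), np.uint8(116))] [-13.   91.4 201. ] [-15.2  90.6 202.3]
194 [(np.uint8(14), np.uint8(134), np.uint8(114)), (np.uint8(14), np.uint8(131), np.uint8(115)), (np.uint8(14), np.uint8(130), np.uint8(116))] [-13.   91.2 202.3] [-15.1  90.4 203.6]
195 [(np.uint8(14), np.uint8(133), np.uint8(115)), (np.uint8(14), np.uint8(132), np.uint8(114)), (np.uint8(14), np.uint8(130), np.uint8(114))] [-13.   91.  203.5] [-16.2  89.8 205.5]
19
[... 7225 characters left out ...]
 68] [ -9.   49.7 170.1]
173 [ 10 135  87] [ 11 133  86] [ -9.   49.6 171.5]
174 [ 10 134 105] [ 10 134 103] [ -9.   49.4 172.9]
175 [ 10 133 115] [ 10 136 109] [ -9.   49.3 174.3]
176 [ 10 134 118] [ 10 136 111] [ -9.   49.2 175.7]
177 [ 11 133 115] [ 10 137 108] [ -9.   49.1 177.1]
178 [ 11 134 112] [ 11 137 106] [ -9.   49.  178.5]
179 [ 10 131 109] [ 10 136 105] [ -9.   48.9 179.9]
180 [ 10 132 106] [ 10 136 107] [ -9.   48.8 181.3]
181 [ 11 133 113] [ 11 134 126] [ -9.   48.6 182.6]
182 [ 13 120 160] [ 12 121 169] [ -9.   48.5 184. ]
183 [ 13 116 192] [ 13 115 190] [ -9.   48.4 185.4]
184 [ 13 116 196] [ 13 114 190] [ -9.   48.3 186.7]
185 [ 13 116 196] [ 13 115 186] [ -9.   48.2 188.1]
```

View pics/clip.png

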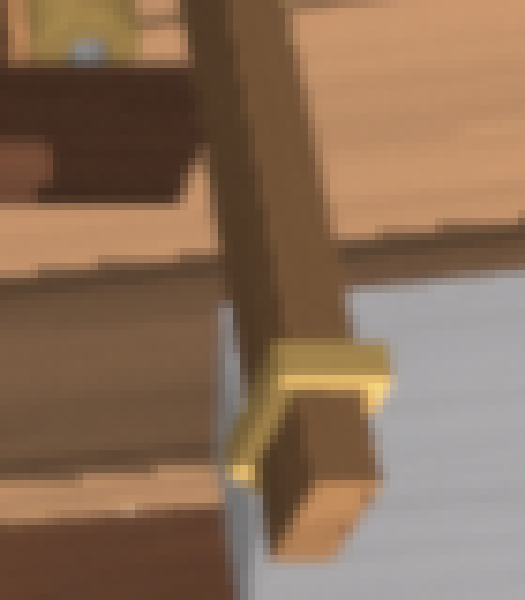

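```bash
cat > mv.py <<'E'
import sys
from h import *
from scipy.spatial.transform import Rotation as Ro
def mv(p,down=True):
    s=bot.read_state(); q=s["orientation"]; A=Ro.from_quat([q[1],q[2],q[3],q[0]])
    B=Ro.from_matrix(R@np.diag([-1,1,-1]))  # tool x = -station x
    print(s["tool_pos"].round(1),"delta",A.inv().apply(np.array(p)-s["tool_pos"]).round(1),"dr",np.degrees((A.inv()*B).as_rotvec()).round(1), s["ft_force"].round(1))
if __name__=="__main__": mv([float(a) for a in sys.argv[1:4]])
E
python3 mv.py 650 48.3 300; python3 mv.py 650 48.3 250
```

```text
[541.5  72.5 300.5] delta [-84.8  -1.4  71.9] dr [ 0.  40.   0.1] [ 0.6 -0.3  0.1]
[541.5  72.5 300.5] delta [-52.7  -1.4 110.2] dr [ 0.  40.   0.1] [ 0.6 -0.3  0.1]
```

>>> arm_command --delta_pos '[[-25,0,0],[-40,0,10],[-60,-0.5,30],[-75,-1,50],[-85,-1.4,72],[-85,-1.4,72],[-75,-1.4,84],[-60,-1.4,101],[-53,-1.4,110],[-53,-1.4,110],[-53,-1.4,110]]' --dr '[[0,7,0],[0,14,0],[0,21,0],[0,28,0],[0,35,0],[0,40,0],[0,40,0],[0,40,0],[0,40,0],[0,40,0],[0,40,0]]' --claw '[0,0,0,0,0,0,0,0,0,0,0]'

```text
time: 5.92
tool_pos: [649.4, 48.6, 249.5]
orientation: [0.0, 0.103, 0.995, -0.0]
ft_force: [-0.1, 0.3, -0.5]
width: 85.1
gripper_force: 0.0
```

```bash
python3 mv.py 650 48.3 184; python3 - <<'E'
from h import *
c=bot.camera("wrist"); np.save("w3.npy",c,allow_pickle=True); cv2.imwrite("pics/w3.png",c["pixels"])
C=cloud(c);m=(C[...,2]>208)&(C[...,2]<225)&(abs(C[...,0]-650)<30)&(abs(C[...,1]-48)<30)
P=C[m];print(len(P),P.min(0).round(),P.max(0).round(),P.mean(0).round())
E
```

```text
[649.4  48.6 249.5] delta [-0.6 -0.1 65.5] dr [-0.   0.   0.1] [-0.1  0.3 -0.5]
1682 [631.  33. 208.] [665.  66. 219.] [646.  50. 216.]
```

View pics/w3.png

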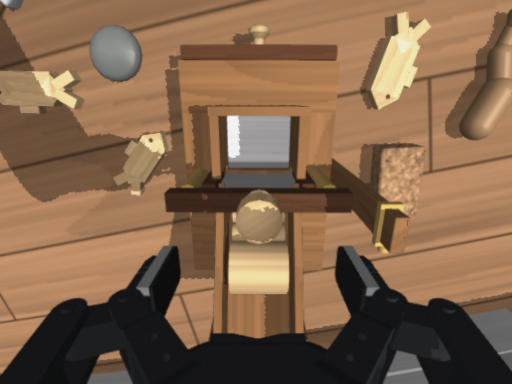

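The knob at (260,218) is centred between the fingers and the drawer is home. I'll descend and grip.

>>> arm_command --delta_pos '[[1,0.5,25],[1,0.5,45],[1,0.5,60],[1,0.5,65],[1,0.5,65],[1,0.5,65]]' --dr '[[0,0,0],[0,0,0],[0,0,0],[0,0,0],[0,0,0],[0,0,0]]' --claw '[0,0,0,0,0,0]'

```text
time: 6.47
tool_pos: [649.4, 49.8, 187.2]
orientation: [0.001, 0.102, 0.995, 0.0]
ft_force: [0.6, -0.0, 0.2]
width: 85.6
gripper_force: 0.0
```

>>> arm_command --delta_pos '[[0,0,0],[0,0,0],[0,0,0],[0,0,0],[0,0,0],[0,0,0],[0,0,0],[0,0,0]]' --dr '[[0,0,0],[0,0,0],[0,0,0],[0,0,0],[0,0,0],[0,0,0],[0,0,0],[0,0,0]]' --claw '[1,1,1,1,1,1,1,1]'

```text
time: 7.13
tool_pos: [649.3, 49.6, 185.9]
orientation: [0.0, 0.103, 0.995, 0.0]
ft_force: [-1.8, 0.9, 5.8]
width: 32.7
gripper_force: 59.0
```

>>> arm_command --delta_pos '[[0,0,-1],[0,0,-3],[0,0,-6],[0,0,-9],[0,0,-12],[0,0,-15],[0,0,-15],[0,0,-15]]' --dr '[[0,0,0],[0,0,0],[0,0,0],[0,0,0],[0,0,0],[0,0,0],[0,0,0],[0,0,0]]' --claw '[1,1,1,1,1,1,1,1]'

```text
time: 7.8
tool_pos: [649.3, 49.5, 199.5]
orientation: [0.0, 0.103, 0.995, 0.0]
ft_force: [5.2, 1.3, -9.3]
width: 32.8
gripper_force: 60.3
```

```bash
cat > chk.py <<'E'
from fit import *
def bar(c):
    C=cloud(c); L=(C-O)@R
    m=(abs(L[...,0])<6)&(abs(L[...,1])<78)&(abs(L[...,1])>50)&(L[...,2]>165)&(L[...,2]<240)
    P=L[m]; return len(P),np.median(P[:,2]).round(2),np.percentile(P[:,2],[10,90]).round(1)
if __name__=="__main__":
    print("old",bar(np.load("scene.npy",allow_pickle=True).item()),bar(np.load("top.npy",allow_pickle=True).item()))
    print("now",bar(bot.camera("scene")),bar(bot.camera("top")))
    s=bot.read_state(); print(s["tool_pos"],s["ft_force"],s["width"])
E
python3 chk.py
```

```text
old (59, np.float64(174.9), array([172.9, 176.6])) (105, np.float64(174.94), array([173.2, 177.1]))
now (64, np.float64(188.41), array([186. , 190.5])) (30, np.float64(188.68), array([185.6, 190.4]))
[649.25679314  49.50658297 199.40594791] [ 5.58389711  2.22930711 -8.4474844 ] 32.497483527082046
```

>>> arm_command --delta_pos '[[0,0,-4],[0,0,-8],[0,0,-13],[0,0,-18],[0,0,-23],[0,0,-26],[0,0,-28],[0,0,-28],[0,0,-28],[0,0,-28],[0,0,-28],[0,0,-28]]' --dr '[[0,0,0],[0,0,0],[0,0,0],[0,0,0],[0,0,0],[0,0,0],[0,0,0],[0,0,0],[0,0,0],[0,0,0],[0,0,0],[0,0,0]]' --claw '[1,1,1,1,1,1,1,1,1,1,1,1]'

```text
time: 8.9
tool_pos: [649.2, 49.5, 226.9]
orientation: [-0.0, 0.103, 0.995, 0.0]
ft_force: [6.6, 1.6, -10.8]
width: 32.4
gripper_force: 60.9
```

```bash
python3 chk.py; python3 - <<'E'
from h import *
ts=[bot.camera(n) for n in("wrist","scene","top")]
np.save("w4.npy",ts[0],allow_pickle=True);np.save("s4.npy",ts[1],allow_pickle=True)
a=ts[0]["pixels"]; b=cv2.resize(ts[1]["pixels"][165:230,250:330],(384*80//65,384)) if 0 else cv2.resize(ts[1]["pixels"][165:245,245:330],None,fx=3.3,fy=3.3,interpolation=2)
o=np.zeros((384+270,800,3),np.uint8);o[:384,:512]=a;o[:b.shape[0],512:512+b.shape[1]]=b
d=cv2.resize(ts[2]["pixels"][125:255,195:300],None,fx=2,fy=2,interpolation=2);o[300:300+d.shape[0],530:530+d.shape[1]]=d
cv2.imwrite("pics/l4.png",o[:600])
E
```

```text
old (59, np.float64(174.9), array([172.9, 176.6])) (105, np.float64(174.94), array([173.2, 177.1]))
now (78, np.float64(215.39), array([176.8, 217.7])) (28, np.float64(215.61), array([214.1, 217.1]))
[649.22676365  49.52089655 226.8691134 ] [  6.16599952   1.69383308 -11.80162733] 32.56742263532977
```

View pics/l4.png

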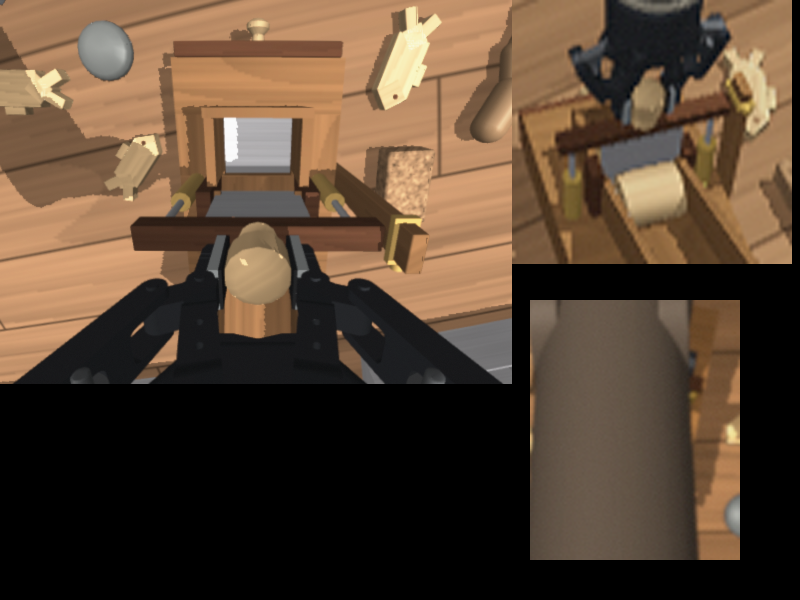

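The stubs have run down and the billet is held at the gate; the bar's end at (380,240) is beside the clip at (403,225). I'll compare the two levels in this close view.

```bash
python3 - <<'E'
from h import *
c=np.load("w4.npy",allow_pickle=True).item(); C=cloud(c); L=(C-O)@R
hsv=cv2.cvtColor(c["pixels"],cv2.COLOR_BGR2HSV)
for v in range(208,242): print(v,"clip",[hsv[v,u].tolist() for u in(398,406,412)],L[v,406].round(1),"| bar",hsv[v,365].tolist(),L[v,365].round(1))
cv2.imwrite("pics/l5.png",cv2.resize(c["pixels"][195:280,340:440],None,fx=7,fy=7,interpolation=0))
E
```

```text
208 clip [[16, 103, 236], [14, 110, 213], [14, 110, 186]] [ 48.5 197.   34.3] | bar [15, 133, 73] [ -3.6  86.  165.6]
209 clip [[15, 110, 223], [14, 109, 217], [14, 109, 198]] [ 50.5 198.1  32.9] | bar [14, 133, 71] [ -2.8  86.  165.8]
210 clip [[14, 115, 164], [15, 106, 226], [14, 107, 223]] [ 51.2 197.3  34.7] | bar [14, 131, 70] [ -2.6  85.5 167.3]
211 clip [[14, 124, 105], [15, 104, 234], [15, 103, 235]] [ 53.2 198.5  33.2] | bar [14, 131, 70] [ -1.7  85.6 167.2]
212 clip [[13, 132, 83], [15, 104, 233], [16, 103, 233]] [ 54.3 198.2  34.2] | bar [14, 133, 71] [ -0.8  85.8 167.1]
213 clip [[14, 134, 80], [15, 109, 222], [15, 108, 221]] [ 55.8 198.6  33.9] | bar [14, 135, 72] [  0.5  86.3 166.2]
214 clip [[17, 136, 92], [15, 116, 178], [16, 116, 173]] [ 57.4 199.   33.7] | bar [14, 136, 73] [  0.7  85.8 167.6]
215 clip [[19, 137, 106], [18, 127, 130], [18, 130, 126]] [-18.8  90.9 215.4] | bar [13, 133, 73] [  1.3  85.6 168.4]
216 clip [[20, 138, 111], [19, 136, 114], [19, 138, 113]] [-18.1  91.1 215.3] | bar [14, 131, 68] [  1.9  85.5 169. ]
217 clip [[19, 139, 123], [19, 139, 123],
[... 2184 characters left out ...]
36 clip [[15, 136, 88], [14, 136, 77], [14, 133, 109]] [-11.   85.8 228. ] | bar [11, 136, 120] [ -4.7  67.1 215.8]
237 clip [[15, 134, 82], [15, 138, 76], [14, 135, 119]] [-10.2  86.  227.8] | bar [10, 137, 119] [ -3.8  67.4 215.3]
238 clip [[14, 132, 81], [14, 134, 76], [14, 135, 128]] [ -9.8  85.9 228.2] | bar [10, 136, 120] [ -3.1  67.4 215.5]
239 clip [[14, 134, 80], [15, 133, 75], [14, 135, 138]] [ -9.1  86.  228.2] | bar [10, 135, 121] [ -2.8  67.2 216.2]
240 clip [[15, 132, 77], [14, 134, 76], [14, 136, 148]] [ -8.7  85.8 228.7] | bar [10, 135, 121] [ -1.7  67.7 215.4]
241 clip [[14, 134, 76], [14, 134, 76], [14, 135, 157]] [ -8.   86.1 228.5] | bar [10, 136, 118] [ -1.1  67.7 215.5]
```

View pics/l5.png

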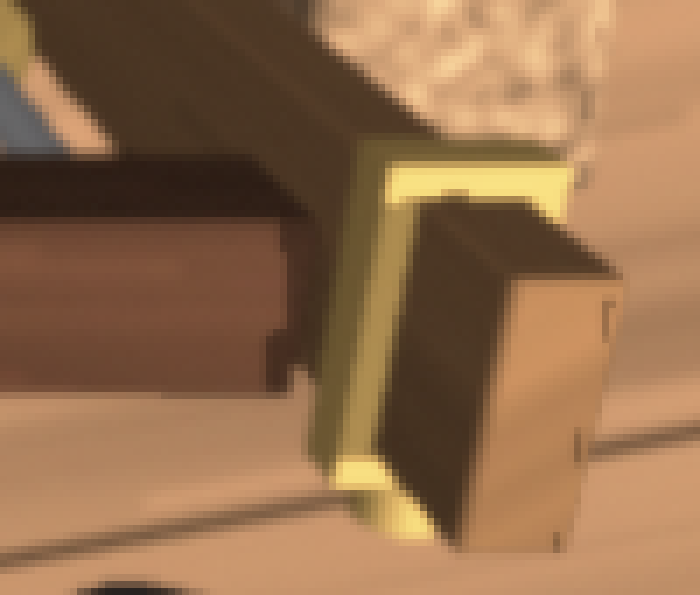

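>>> arm_command --delta_pos '[[0,0,-0.7],[0,0,-0.7],[0,0,-0.7],[0,0,-0.7],[0,0,-0.7],[0,0,-0.7]]' --dr '[[0,0,0],[0,0,0],[0,0,0],[0,0,0],[0,0,0],[0,0,0]]' --claw '[1,1,1,1,1,1]'

```text
time: 9.65
tool_pos: [649.2, 49.5, 227.5]
orientation: [-0.0, 0.103, 0.995, 0.0]
ft_force: [7.1, 1.9, -11.6]
width: 32.5
gripper_force: 61.0
```

```bash
python3 chk.py; python3 - <<'E'
from h import *
c=bot.camera("wrist"); C=cloud(c); L=(C-O)@R
m=(L[...,0]>-6)&(L[...,0]<4)&(abs(L[...,1]-67)<5)&(L[...,2]>205); print("bar",np.median(L[m][:,2]))
print("clip top",np.median(L[219:222,398:412].reshape(-1,3)[:,2]))
# inside throat: what heights are seen
m=(L[...,0]>-75)&(L[...,0]<-15)&(abs(L[...,1])<30); P=L[m]; print(len(P),np.histogram(P[:,2],bins=range(0,160,10)))
# face
m=(abs(L[...,1])<80)&(L[...,0]<-120)&(L[...,2]>60)&(L[...,2]<75); print("face",np.percentile(L[m][:,0],[2,50,98]))
cv2.imwrite("pics/l6.png",cv2.resize(c["pixels"][90:220,180:330],None,fx=4,fy=4))
E
```

```text
old (59, np.float64(174.9), array([172.9, 176.6])) (105, np.float64(174.94), array([173.2, 177.1]))
now (85, np.float64(215.94), array([178. , 218.2])) (30, np.float64(216.77), array([214.7, 218.2]))
[649.23008971  49.51555678 227.56263525] [  6.99590657   2.44457794 -11.53538387] 32.12854414559129
bar 215.5200529333442
clip top 218.55231170191513
10329 (array([   0, 1817,    0,    0,    0,    0,    0,    0,    0,    0,    0,
          0,    0,    0,  306]), array([  0,  10,  20,  30,  40,  50,  60,  70,  80,  90, 100, 110, 120,
       130, 140, 150]))
face [-142.15538649 -134.71952926 -127.37208418]
```

View pics/l6.png

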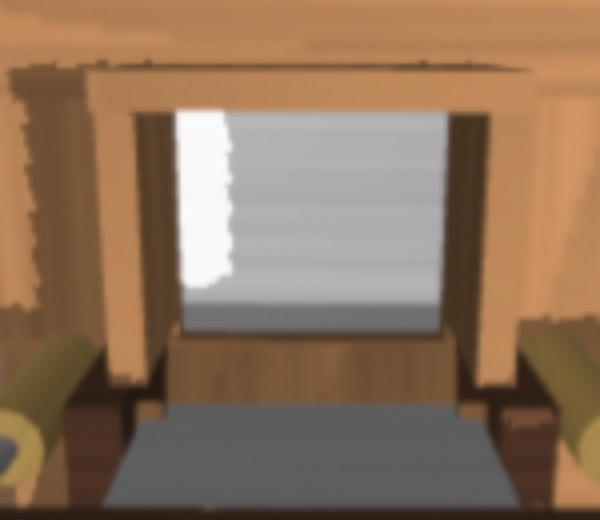

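```bash
python3 - <<'E'
from h import *
for n in("scene.npy",None):
    c=np.load(n,allow_pickle=True).item() if n else bot.camera("scene")
    L=(cloud(c)-O)@R; h=cv2.cvtColor(c["pixels"],cv2.COLOR_BGR2HSV)
    m=(abs(L[...,1])<28)&(L[...,0]>3)&(L[...,0]<200)&(L[...,2]>115+0.53*L[...,0]-10)&(h[...,2]>140)&(L[...,2]<185)&(h[...,1]<125)
    P=L[m]; print(len(P),np.percentile(P[:,0],[2,50,98]).round(),np.percentile(P[:,2],[2,50,98]).round())
# anything pale newly outside? drawer area from top
    m=(abs(L[...,1])<24)&(L[...,0]>10)&(L[...,0]<200)
    Q=L[m]; print([(a,np.median(Q[(Q[:,0]>a)&(Q[:,0]<a+10)][:,2]).round()) for a in range(10,150,10) if ((Q[:,0]>a)&(Q[:,0]<a+10)).any()])
E
```

```text
349 [ 7. 77. 98.] [113. 176. 183.]
[(10, np.float64(175.0)), (20, np.float64(125.0)), (30, np.float64(127.0)), (50, np.float64(174.0)), (60, np.float64(179.0)), (70, np.float64(181.0)), (80, np.float64(179.0)), (90, np.float64(165.0)), (100, np.float64(145.0)), (110, np.float64(150.0)), (120, np.float64(154.0)), (130, np.float64(6.0)), (140, np.float64(4.0))]
250 [ 9. 37. 53.] [140. 153. 159.]
[(10, np.float64(312.0)), (20, np.float64(625.0)), (30, np.float64(488.0)), (40, np.float64(549.0)), (50, np.float64(144.0)), (60, np.float64(121.0)), (70, np.float64(129.0)), (80, np.float64(135.0)), (90, np.float64(139.0)), (100, np.float64(145.0)), (110, np.float64(151.0)), (120, np.float64(154.0)), (130, np.float64(4.0)), (140, np.float64(8.0))]
```

```bash
python3 -c "
from cell import bot
print(bot.job_done())"
```

```text
the job is handed in; nothing more can be done
None
```

I handed the job in with the drawer home and the gripper still holding the gate about 41.7 mm up, level with the clip to within about 1 mm. The billet rests at the gate and the stubs have left the chute. I take them to be in the drawer, though the cameras couldn't see them under the deck.

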